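Clamp a mosaic slab in its frame with the screw key

ROBOT

A 7-joint arm with a two-finger parallel gripper is mounted at the origin on the work surface. World frame = base frame: x ahead of the robot, y to its left, z up, the work surface at z = 0. Lengths are in m, angles in rad, forces in N, time in s.
With the tool pointing down it reaches from about 0.4 to 0.875 m from the base axis. Payload 19.3 kg.
Tool frame: the origin (TCP) lies between the finger pads; the fingertips stand 17 mm ahead of it and the grasp point (between the pads) lies 2 mm behind it; z points along the fingers, x is the direction in which the jaws open and shut, and the axes are right-handed (so a half turn about z gives the same grasp; the last joint's range is limited). The gripper opens to 85 mm and grips with 20 to 120 N. Pads are 22 mm wide; open, the fingers measure 114 mm over their backs; the gripper's body (76 mm by 85 mm) begins 54 mm behind the grasp point. The pads swing forward as they close: fully open they stand 13 mm farther back than shut.
Start: joints at [-1.182, 0.521, -0.036, 1.599, 0.021, 1.021, -0.113], TCP at [0.277, 0.56, 0.248] pointing down, gripper open.
Joint ranges: [-2.91, 2.91], [-0.3, 2.13], [-1.5, 1.42], [0.17, 2.43], [-1.26, 4.41], [0.16, 1.93], [-2.52, 2.52]. Speed limits (rad/s): [1.89, 1.89, 2.39, 2.39, 3.01, 3.01, 3.01].

INTERFACE

Orientations are given as [roll, pitch, yaw] about the fixed x, y, z axes, in that order (R = Rz(yaw) Ry(pitch) Rx(roll)).
In Python, from workcell import bot gives the robot as it stands. The module is installed in compiled form; this text tells all that it offers.
- The arm moves only by the tool arm_command, never from a script. Its argument "targets" is a list of rows, each a list of 6 numbers: the shift along the tool's x, y, z in mm, then the turn, a rotation vector about the tool's x, y, z in degrees. In form: [[x, y, z, wx, wy, wz], ...]. A call has 1 to 8 rows; each row shifts and turns the pose as measured when the row begins, along the tool's axes as they then stand; what a row does not reach is not made up. A row lasts 1/10 s, in which the tool goes at most 50 mm and 8.59 degrees, less where a joint would pass 70% of its speed; a pose out of reach is approached as far as the arm can. A call is refused whole if a number of a shift passes 50 or a number of a turn 8.59, either way. A call with a gripper value outside its range is refused whole. "grip" is the opening in per cent of the stroke, from 0 (shut) to 100 (fully open), set as the call begins (left out, the last holds). The fingers move at their own pace and stop on an object; "grip_force" is the grip in N (left out, the last holds). Time passes only in rows, so rows that do not move let the fingers close. It gives the time, the measured TCP pose, the force and the opening at its end, in the units of the state.
- bot.observe(): the state, without advancing time (a new reading comes with each control period).
- bot.grab_frame(name): name is "scene" or "side" or "wrist"; returns a dict with "color" (400x640x3 uint8, red, green, blue), "depth" (400x640 float32, m along the optical axis (not along the pixel's ray), 0 where there is no reading), "fov_y" (degrees; the focal length in pixels is half the picture's height over the tangent of half this angle, whatever the lens; pixels are square), "cx", "cy" (the principal point, pixels), "R" (3x3) and "t" (3): a world point X has camera coordinates R X + t; the wrist camera has in their place "hand_eye" (4x4, takes a point from camera to tool coordinates, whose origin is the TCP and whose axes are the tool frame's). Camera axes: x right, y down, z forward; pixel columns grow to the right and rows downward; lengths in m; the calibration is good to about 2 mm. A picture is of the moment at which its call begins: read the wrist's pose just before it.
- bot.job_done(): hands the job in, once; it reports no verdict.
The state is a dict: "clock": time; "qpos": joint angles; "qd": joint speeds; "joint_efforts": joint torques, N m; "position": TCP position; "tool_rot": TCP orientation; "force": force on the tool from outside, world axes, zero at the start; "moment": the same for the moment, N m; "grip_width": finger opening in m.
Only numpy, scipy, OpenCV 4.12 (cv2) and the standard library are available. Lean on these libraries where they do the work, as an engineer would, in place of code of your own. Each camera call takes 0.05 s, during which the arm holds its last target. There are 200 camera calls.

TASK

First push the sliding wooden batten forward, away from the robot, until the mosaic slab is pressed home against the far rail of its frame with no gap left. Then take the orange-handled key from its stand and, only with the key, turn both brass screws on the batten clockwise as far as they go (at most a quarter turn), so that their slots line up along the batten with the red marks. Finally stand the key back in its stand, and leave the tub, tape roll and spray bottle where they are.

Things in the scene. Friction and masses are not known exactly. Their poses are not given: they have to be found in the camera images.
- frame: Wooden clamping frame fixed to the table. Origin: on the table under its middle; +x points away from the robot, the way the batten slides. Base board 18 mm thick, x -165 to +145 mm, 256 mm wide; side rails (inner faces y = +-103 mm) and far rail (inner face x = +105 mm), tops at z = 44 mm; no rail at the near end.
- batten (a joint): Slide of the darker wooden batten along frame +x, in m, 0 = nearest the robot; about 0.045 when the slab is pressed against the far rail. Starts at 0 to 0.015. Batten: 50 mm in x, 200 mm in y, z = 18 to 44 mm, its middle at frame x = -125 mm + joint value. It takes 3 N to slide, and 3 to 6 N more with the slab.
- batten_push (a point): Middle of the batten's near face (the upright face towards the robot), 13 mm above the base board, 31 mm above the table; axes as the frame's.
- slab: Loose mosaic slab, 160 mm (x) by 190 mm (y) by 24 mm, about 0.6 kg, dark diamond pattern on light stone, lying on the base board between batten and far rail. Origin: centre of its underside. When home its origin is at frame x = +25 mm.
- screw_left (a joint): Angle of the left brass screw (frame y = +65 mm), rad, growing clockwise seen from above: 0 = slot across the batten (along frame x), 1.57 = slot along the batten, in line with the red marks; stop at 1.62. Starts at 0 to 0.45. Stiff: 0.08 N m.
- screw_right (a joint): The same for the right brass screw (frame y = -65 mm).
- screw_left_slot (a point): Centre of the slot floor of the left screw, on the screw's axis, 49 mm above the table. Its x axis lies along the slot and turns with the screw. Head 45 mm across; slot 9 mm wide, 10 mm deep (head top 59 mm above the table), open at both ends.
- screw_right_slot (a point): The same for the right screw.
- key: Loose screw key, 124 mm tall, 160 g, upright in the stand. Origin: middle of the blade's lower edge, z up. From the bottom: steel blade 24 mm wide (x), 4 mm thick (y), 14 mm long; round shaft 14 mm across to z = 58; collar 52 mm across, z = 58 to 64; orange handle 34 mm (x) by 26 mm (y), z = 64 to 124, best pinched across y at z = 94.
- stand: Dark wooden block fixed to the table, 90 x 90 x 75 mm, with a 36 mm square through hole in the middle; the key hangs in it with its collar on the top face, its blade edge 17 mm above the table. Origin: centre of the underside. Stands left or right of the frame.
- tub: Bystander: white open plastic tub of mosaic stones, 130 x 100 x 50 mm, left or right of the frame. Origin: centre of the underside.
- tape: Bystander: roll of masking tape, 110 mm across, 45 mm high. Origin: centre of the underside.
- sprayer: Bystander: green spray bottle, 72 mm across, 167 mm high. Origin: centre of the underside.
Things that resemble listed ones, but are neither listed nor needed, are in the scene too. Several things look just like the stand: the one meant starts farthest to the robot's left. Of the things that look like the slab, the larger one is meant.

How it is judged:
On the way, in this order (a step that is already met when the one before it is completed fails the run):
1. the batten has pressed the slab home against the far rail (value of joint batten above 0.0415 m and x of slab in the frame of frame above 0.022 m and angle between the x axis of slab and the x axis of frame, either way round below 0.035 rad), for 0.2 s.
2. both screws are turned home with the slab still pressed (all of step 1 and value of joint each of screw_left, screw_right above 1.42 rad), for 0.2 s.
At the end, for the whole second after the job is handed in: The slab lies within 3 mm of the far rail and within 2 degrees of square, the batten within 3.5 mm of its closed position, both screws turned to within 9 degrees of in line with the batten, and the key stands upright, at rest, fully down in its stand (all of step 2 and horizontal distance between key and stand below 0.018 m and z of key in the frame of stand between 0.01 and 0.022 m and angle between key's own z axis and vertical below 0.12 rad and linear speed of key below 0.02 m/s); the robot touches nothing.
It fails at once if a screw is touched by the fingers or arm instead of the key (contact force between any of the fingers, the arm and screw_left above 2 N or contact force between any of the fingers, the arm and screw_right above 2 N).
It fails at once if the tub, tape roll or spray bottle is shifted by more than 30 mm (distance of any of tub, tape, sprayer from where it was at the start of the episode above 0.03 m).
It also fails if it takes over 72 s, if anything falls off the work surface, if the arm or the gripper's body presses on something with over 40 N, if the wrist force passes 120 N, or if a joint passes its speed limit or range.

## Working session

There is one attempt and no reset: what is moved stays moved. The work goes in short steps, Python scripts to look and compute and a tool call to move; the robot and the scene stay as the last step left them, time stands still between calls to the robot, and variables do not carry over. Pictures are saved under pics/ and viewed, about 8 in all and at most 12, crops included, and the job is handed in when it is done.

Besides the shell and the picture viewer there is one more tool, called after "Request:" as name(argument=value, ...), one argument or row to a line, values as JSON. arm_command: Moves the arm, as the interface text tells. Its arguments: {"type":"object","properties":{"targets":{"type":"array"},"grip":{"type":"number"},"grip_force":{"type":"number"}},"required":["targets"]}

```bash
mkdir -p pics
cat > h.py <<'E'
import numpy as np, cv2
from scipy.spatial.transform import Rotation as Ro
from workcell import bot
def cam(name):
    s=bot.observe(); f=bot.grab_frame(name)
    if 'hand_eye' in f:
        T=np.eye(4);T[:3,:3]=Ro.from_euler('xyz',s['tool_rot']).as_matrix();T[:3,3]=s['position']
        W=T@np.array(f['hand_eye'])
    else:
        W=np.eye(4);R=np.array(f['R']);W[:3,:3]=R.T;W[:3,3]=-R.T@np.array(f['t'])
    f['W']=W; f['f']=200/np.tan(np.radians(f['fov_y'])/2); f['s']=s
    return f
def ray(f,u,v,z):
    d=f['W'][:3,:3]@np.array([(u-f['cx'])/f['f'],(v-f['cy'])/f['f'],1]); o=f['W'][:3,3]
    return o+d*(z-o[2])/d[2]
def pts(f):
    d=f['depth'];v,u=np.mgrid[:400,:640]
    P=np.stack([(u-f['cx'])/f['f']*d,(v-f['cy'])/f['f']*d,d],-1)
    X=P@f['W'][:3,:3].T+f['W'][:3,3]; X[d==0]=np.nan
    return X
def save(f,n,crop=None,k=1):
    im=f['color'][:,:,::-1]
    if crop: u0,v0,u1,v1=crop; im=im[v0:v1,u0:u1]
    cv2.imwrite('pics/'+n+'.png',cv2.resize(im,None,fx=k,fy=k,interpolation=cv2.INTER_CUBIC))
def proj(f,X):
    p=np.linalg.inv(f['W'])@np.append(X,1); return p[:2]/p[2]*f['f']+[f['cx'],f['cy']]
E
python3 - <<'E'
from h import *
s=bot.observe();print(s)
ims=[]
for n in('scene','side'):
    f=cam(n);np.save(n+'.npy',f,allow_pickle=True);save(f,n+'0',k=1.25);print(n,f['W'].round(3).tolist(),f['f'],f['cx'],f['cy'])
E
```

```text
{'clock': 0.0, 'qpos': array([-1.18218436,  0.52205085, -0.03632205,  1.59998653,  0.02118886,
        1.02106822, -0.11281383]), 'qd': array([-0.00063712,  0.00054664, -0.00058715,  0.00014195,  0.0007719 ,
        0.00015758, -0.00152641]), 'joint_efforts': array([ 3.75845821e-04, -9.27090311e+01,  1.97962359e+00, -3.69955981e+01,
        1.78030785e-02,  7.59656075e-03, -2.30072772e-05]), 'position': array([0.27669844, 0.56007518, 0.2477105 ]), 'tool_rot': array([3.14152057e+00, 1.12611576e-03, 1.11194967e+00]), 'force': array([ 0.3727211 ,  1.09945378, -0.87719043]), 'moment': array([ 0.00394323, -0.05454191, -0.04038921]), 'grip_width': 0.08540621177285328}
scene [[0.844, 0.339, -0.417, 0.998], [0.536, -0.497, 0.682, -0.806], [0.024, -0.799, -0.601, 0.779], [0.0, 0.0, 0.0, 1.0]] 429.77386627102504 319.76635753073043 205.1089603632044
side [[0.978, -0.125, 0.169, 0.284], [-0.21, -0.512, 0.833, -1.108], [-0.018, -0.85, -0.527, 0.787], [0.0, 0.0, 0.0, 1.0]] 452.38036922983207 311.3717523967326 196.23662970671876
```

View pics/scene0.png

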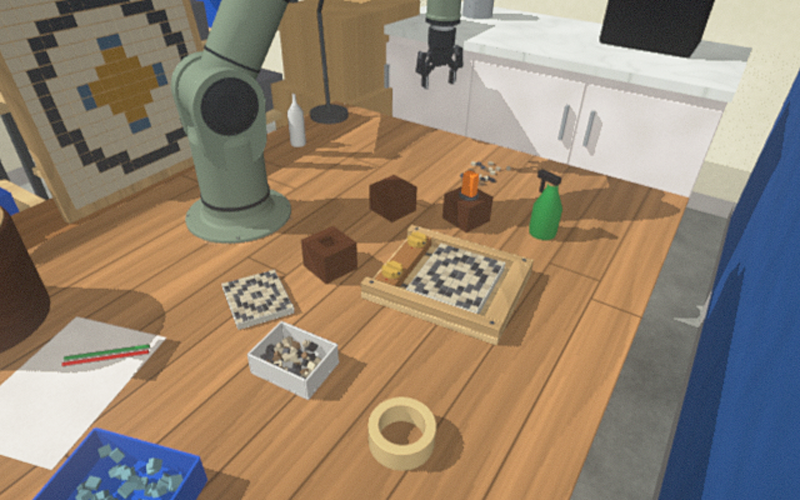

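View pics/side0.png

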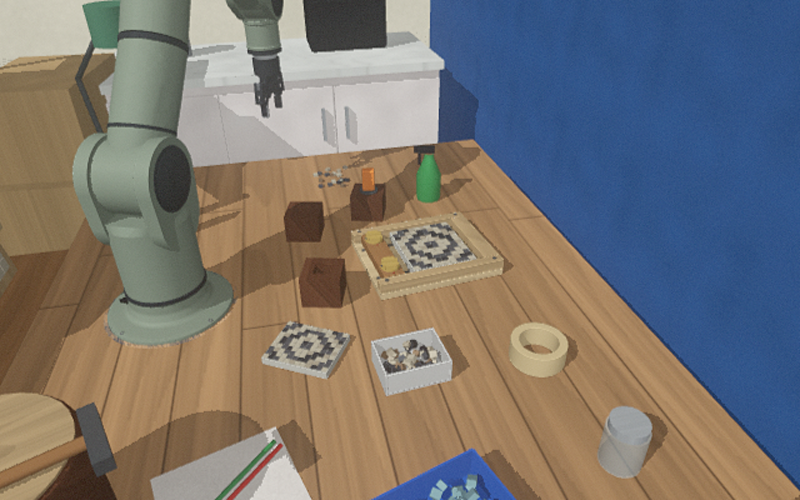

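Run:
```python
from h import *
f=np.load('scene.npy',allow_pickle=True).item();g=np.load('side.npy',allow_pickle=True).item()
F=lambda u,v,z:ray(f,u/1.25,v/1.25,z).round(3)
print('frame corners scene')
for p in [(415,228,.04),(362,282,.044),(498,332,.044),(534,260,.044)]:print(F(*p))
for name,h in(('scene',f),('side',g)):
    X=pts(h); hsv=cv2.cvtColor(h['color'],cv2.COLOR_RGB2HSV)
    roi=(np.nan_to_num(X[...,0])>.2)&(np.abs(np.nan_to_num(X[...,1],nan=9))<.55)&(X[...,2]<.3)
    # dark blocks tops
    m=roi&(X[...,2]>.068)&(X[...,2]<.082)&(hsv[...,2]<110)
    n,l,st,c=cv2.connectedComponentsWithStats(m.astype(np.uint8))
    for i in range(1,n):
        if st[i,4]>60:print(name,'top',c[i].round(),st[i,4],np.nanmedian(X[l==i],0).round(3),X[l==i].min(0).round(3),X[l==i].max(0).round(3))
    m=roi&(hsv[...,0]<14)&(hsv[...,1]>190)&(hsv[...,2]>150)&(X[...,2]>.08)
    print(name,'key',m.sum(),X[m].mean(0).round(3) if m.any() else 0,X[m].max(0).round(3))
    m=roi&(X[...,2]>.040)&(X[...,2]<.050)&(hsv[...,0]>8)&(hsv[...,0]<28)
    n,l,st,c=cv2.connectedComponentsWithStats(m.astype(np.uint8))
    for i in range(1,n):
        if st[i,4]>200:
            P=X[l==i][:,:2].astype(np.float32)*1000;print(name,'rail',c[i].round(),st[i,4],cv2.minAreaRect(P))
crop=f['color'][120:240,230:400,::-1]
cv2.imwrite('pics/stands.png',cv2.resize(crop,None,fx=4,fy=4,interpolation=cv2.INTER_CUBIC))
```

```text
frame corners scene
[0.454 0.154 0.04 ]
[ 0.47  -0.093  0.044]
[ 0.775 -0.069  0.044]
[0.749 0.191 0.044]
scene top [314. 150.] 359 [0.332 0.241 0.073] [0.273 0.191 0.068] [0.38  0.301 0.078]
scene top [374. 159.] 337 [0.527 0.298 0.074] [0.463 0.261 0.068] [0.569 0.36  0.082]
scene top [263. 195.] 506 [ 0.355 -0.056  0.073] [ 0.294 -0.105  0.068] [0.398 0.004 0.077]
scene key 148 [0.519 0.306 0.115] [0.534 0.323 0.142]
scene rail [365. 224.] 3282 ((607.0588989257812, 46.95758056640625), (309.2717590332031, 259.7755126953125), 6.2344489097595215)
scene rail [321. 342.] 1116 ((731.5506591796875, -349.43994140625), (108.9019775390625, 108.49272155761719), 72.83641052246094)
side top [294. 154.] 277 [0.51  0.296 0.076] [0.459 0.259 0.068] [0.568 0.374 0.082]
side top [242. 169.] 362 [0.326 0.238 0.075] [0.273 0.194 0.068] [0.379 0.299 0.079]
side top [257. 216.] 579 [ 0.344 -0.055  0.075] [ 0.29  -0.102  0.068] [0.398 0.013 0.08 ]Traceback (most recent call last):
  File "<stdin>", line 15, in <module>
    return umr_maximum(a, axis, None, out, keepdims, initial, where)
ValueError: zero-size array to reduction operation maximum which has no identity
```

Request:
arm_command(
  targets=[
    [-27,45,-6,0,0,0],
    [-27,45,-6,0,0,0],
    [-27,45,-6,0,0,0],
    [-27,45,-6,0,0,0],
    [-27,45,-6,0,0,0],
    [-27,45,-6,0,0,0],
    [-27,45,-6,0,0,0],
    [-27,45,-6,0,0,0],
  ],
)

```text
clock: 0.9
position: [0.4905, 0.2253, 0.2907]
tool_rot: [-3.138, 0.005, 1.124]
force: [0.5, 1.7, 1.0]
grip_width: 0.0852
```

Request:
arm_command(
  targets=[
    [0,0,0,0,0,-8],
    [0,0,0,0,0,-8],
    [0,0,0,0,0,-8],
    [0,0,0,0,0,-8],
    [0,0,0,0,0,0],
  ],
  grip=0,
)

```text
clock: 1.4
position: [0.4944, 0.2165, 0.2906]
tool_rot: [-3.136, 0.005, 1.69]
force: [-0.5, -0.4, 0.4]
grip_width: 0.0123
```

```bash
cat >> h.py <<'E'
def to(x,y,z,yaw=None):
    "remaining move in tool axes mm / deg about tool z"
    s=bot.observe();R=Ro.from_euler('xyz',s['tool_rot'])
    d=R.inv().apply(np.array([x,y,z])-s['position'])*1000
    print('pos',s['position'].round(4),'rpy deg',np.degrees(s['tool_rot']).round(2),'F',s['force'].round(1),'w',round(s['grip_width'],4),'t',round(s['clock'],2))
    print('delta tool mm',d.round(1))
    if yaw is not None:
        T=Ro.from_euler('xyz',[np.pi,0,np.radians(yaw)]);print('rotvec deg',np.degrees((R.inv()*T).as_rotvec()).round(2))
E
python3 - <<'E'
from h import *
to(.45,.03,.1,96); print(bot.observe()['qpos'].round(2))
f=cam('wrist');print(np.array(f['hand_eye']).round(3).tolist(),f['f']);np.save('w1.npy',f,allow_pickle=True);save(f,'w1')
E
```

```text
pos [0.4944 0.2165 0.2906] rpy deg [-179.69    0.29   96.84] F [-0.5 -0.4  0.4] w 0.0123 t 1.4
delta tool mm [-178.9  -65.2  191.9]
rotvec deg [-0.31  0.29  0.84]
[-0.49  0.34 -0.05  1.77  0.02  1.04  1.15]
[[1.0, -0.0, 0.001, -0.001], [-0.0, 0.954, 0.301, -0.077], [-0.001, -0.301, 0.954, -0.125], [0.0, 0.0, 0.0, 1.0]] 343.5205196985167
```

View pics/w1.png

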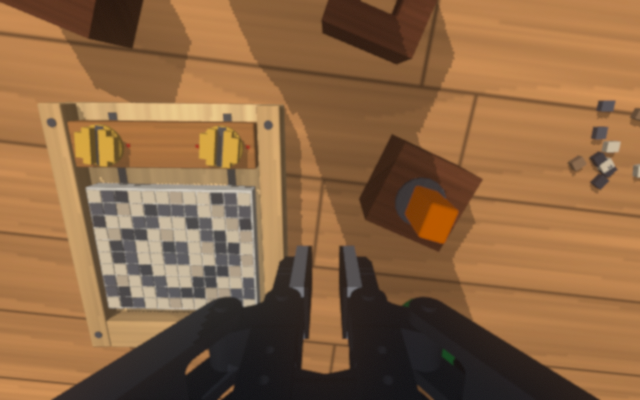

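The wrist view shows the frame at left with brass screws at about (97,147) and (220,147). The batten sits at row ~145, and there is a gap between it and the slab, whose near edge is at row 187. The key stands in the stand at (430,210). That stand is the one with the largest y of the three look-alikes: scene (374,159) at y=0.30, against (314,150) at y=0.24 and (263,195) at y=-0.06.

```bash
cat > meas.py <<'E'
from h import *
def lineang(m,f,z):
    v,u=np.nonzero(m);P=np.array([ray(f,a,b,z)[:2] for a,b in zip(u,v)]);c=P.mean(0);w,V=np.linalg.eigh(np.cov((P-c).T));d=V[:,1];return c,np.degrees(np.arctan2(d[1],d[0])),np.sqrt(w)
def frame(f):
    X=pts(f);hsv=cv2.cvtColor(f['color'],cv2.COLOR_RGB2HSV)
    m=(np.abs(X[...,2]-.044)<.004)&(X[...,1]<.25)&(X[...,1]>-.2)&(hsv[...,0]>5)&(hsv[...,0]<30)
    P=X[m][:,:2].astype(np.float32)*1000;print('rail rect',cv2.minAreaRect(P),m.sum())
    return X,hsv
def screws(f,X,hsv):
    m=((X[...,2]>.052)&(X[...,2]<.066)&(hsv[...,0]>18)&(hsv[...,0]<32)&(hsv[...,1]>120)).astype(np.uint8)
    n,l,st,c=cv2.connectedComponentsWithStats(cv2.morphologyEx(m,cv2.MORPH_CLOSE,np.ones((11,11))))
    for i in range(1,n):
        if st[i,4]<200: continue
        hull=cv2.convexHull(np.argwhere(l==i)[:,::-1].astype(np.int32));hm=np.zeros(m.shape,np.uint8);cv2.fillConvexPoly(hm,hull,1)
        slot=(hm>0)&(hsv[...,2]<110); slot=cv2.morphologyEx(slot.astype(np.uint8),cv2.MORPH_OPEN,np.ones((3,3)))
        (u,v),r=cv2.minEnclosingCircle(hull)
        print('screw px',round(u),round(v),round(r),'top',ray(f,u,v,.059).round(4),'slot(top)',[a if np.isscalar(a) else a.round(4) for a in lineang(slot,f,.054)],slot.sum())
def key(f,X,hsv):
    m=(hsv[...,0]<14)&(hsv[...,1]>190)&(hsv[...,2]>140)&(X[...,2]>.136)&(X[...,2]<.148)
    if m.sum()>20:
        P=X[m][:,:2].astype(np.float32)*1000;print('key top',m.sum(),np.median(X[m][:,2]).round(4),cv2.minAreaRect(P))
    m=(hsv[...,2]<120)&(np.abs(X[...,2]-.075)<.004)&(X[...,1]>.2)
    if m.sum()>50:
        P=X[m][:,:2].astype(np.float32)*1000;print('stand top',m.sum(),cv2.minAreaRect(P))
E
python3 - <<'E'
from meas import *
f=np.load('w1.npy',allow_pickle=True).item()
X,h=frame(f);screws(f,X,h);key(f,X,h)
for p in[(52,122),(268,125),(98,338)]:print('bolt',ray(f,*p,.044).round(4),X[p[1],p[0]].round(3))
for c in[(120,122),(85,155),(253,155),(160,178),(160,175)]:print(c,X[c[1],c[0]].round(4),h[c[1],c[0]])
# slab corners
m=(h[...,1]<60)&(np.abs(X[...,2]-.042)<.005)
P=X[m][:,:2].astype(np.float32)*1000;print('slab',m.sum(),cv2.minAreaRect(P))
col=X[100:200,160];print([(100+i,*col[i,[0,2]].round(3)) for i in range(0,95,4)])
E
```

```text
rail rect ((565.105224609375, 77.66304016113281), (414.0814514160156, 342.65740966796875), 0.15112364292144775) 26780
screw px 96 146 25 top [ 0.5007 -0.0252  0.059 ] slot(top) [array([ 0.5018, -0.0253]), np.float64(142.43534046063743), array([0.0095, 0.0101])] 272
screw px 218 148 23 top [0.4879 0.1018 0.059 ] slot(top) [array([0.4883, 0.1001]), np.float64(178.78610161358802), array([0.0018, 0.0114])] 222
key top 26 0.1399 ((518.3468017578125, 326.00787353515625), (10.903079986572266, 33.4400634765625), 62.47526931762695)
stand top 8224 ((447.9996032714844, 295.66949462890625), (263.5248718261719, 122.80611419677734), 18.954463958740234)
bolt [ 0.4843 -0.0798  0.044 ] [ 0.484 -0.08   0.044]
bolt [0.4599 0.1491 0.044 ] [0.46  0.149 0.045]
bolt [ 0.7587 -0.0518  0.044 ] [ 0.759 -0.052  0.044]
(120, 122) [ 0.476  -0.009   0.0416] [ 14 160 155]
(85, 155) [ 0.5125 -0.0383  0.0579] [ 20 177 215]
(253, 155) [0.4943 0.1348 0.0424] [ 14 159 151]
(160, 178) [0.5402 0.0214 0.0185] [ 18 105 167]
(160, 175) [0.537  0.0208 0.017 ] [ 17 106 168]
slab 17977 ((606.1845703125, 48.224609375), (275.943
[... 431 characters left out ...]
0.481), np.float64(0.043)), (136, np.float64(0.486), np.float64(0.043)), (140, np.float64(0.49), np.float64(0.045)), (144, np.float64(0.494), np.float64(0.043)), (148, np.float64(0.499), np.float64(0.042)), (152, np.float64(0.503), np.float64(0.043)), (156, np.float64(0.507), np.float64(0.044)), (160, np.float64(0.512), np.float64(0.043)), (164, np.float64(0.516), np.float64(0.044)), (168, np.float64(0.528), np.float64(0.017)), (172, np.float64(0.533), np.float64(0.017)), (176, np.float64(0.538), np.float64(0.017)), (180, np.float64(0.543), np.float64(0.017)), (184, np.float64(0.547), np.float64(0.022)), (188, np.float64(0.546), np.float64(0.038)), (192, np.float64(0.55), np.float64(0.039))]
```

Request:
arm_command(
  targets=[
    [-35,-16,25,0,0,0.8],
    [-35,-16,25,0,0,0],
    [-35,-16,25,0,0,0],
    [-35,-16,25,0,0,0],
    [-35,-16,25,0,0,0],
    [0,0,0,0,0,0],
  ],
)

```text
clock: 2.05
position: [0.4275, 0.0299, 0.1625]
tool_rot: [-3.138, 0.004, 1.643]
force: [0.3, 1.5, 0.7]
grip_width: -0.0002
```

```bash
python3 -c "
from h import *
to(.435,.033,.042,96)"
```

```text
pos [0.4275 0.0299 0.1625] rpy deg [-179.8     0.22   94.14] F [0.3 1.5 0.7] w -0.0002 t 2.05
delta tool mm [  3.    8.2 120.4]
rotvec deg [-0.21  0.21 -1.86]
```

Request:
arm_command(
  targets=[
    [1,3,40,0,0,-0.9],
    [1,3,40,0,0,-0.9],
    [0,0,35,0,0,0],
    [0,0,0,0,0,0],
    [0,0,0,0,0,0],
  ],
)

```text
clock: 2.55
position: [0.4347, 0.0313, 0.0453]
tool_rot: [-3.141, 0.005, 1.652]
force: [1.1, 0.2, -0.1]
grip_width: -0.0004
```

```bash
python3 -c "
from h import *
to(.435,.033,.042,96)"
```

```text
pos [0.4347 0.0313 0.0453] rpy deg [-179.97    0.28   94.67] F [ 1.1  0.2 -0.1] w -0.0004 t 2.55
delta tool mm [1.7 0.5 3.3]
rotvec deg [-0.03  0.28 -1.33]
```

Request:
arm_command(
  targets=[
    [2,8,3,0,0,-1.5],
    [0,10,0,0,0,0],
    [0,10,0,0,0,0],
    [0,10,0,0,0,0],
    [0,10,0,0,0,0],
    [0,8,0,0,0,0],
  ],
)

```text
clock: 3.15
position: [0.494, 0.0399, 0.0474]
tool_rot: [-3.141, 0.005, 1.678]
force: [-7.4, -0.6, -5.7]
grip_width: 0.0002
```

```bash
python3 -c "
from h import *
to(.5,.039,.042,96)"
```

```text
pos [0.494  0.0399 0.0474] rpy deg [-179.95    0.29   96.12] F [-7.4 -0.6 -5.7] w 0.0002 t 3.15
delta tool mm [-1.5  5.9  5.4]
rotvec deg [-0.04  0.29  0.12]
```

Request:
arm_command(
  targets=[
    [-1,5,3,0,0,0],
    [0,5,2,0,0,0],
    [0,5,0,0,0,0],
    [0,5,0,0,0,0],
  ],
)

```text
clock: 3.55
position: [0.5014, 0.0391, 0.0421]
tool_rot: [-3.108, 0.007, 1.676]
force: [-34.0, -1.0, 18.8]
grip_width: 0.0002
```

Request:
arm_command(
  targets=[
    [0,6,0,0,0,0],
    [0,6,0,0,0,0],
  ],
)

```text
clock: 3.75
position: [0.5015, 0.0388, 0.0412]
tool_rot: [-3.081, 0.008, 1.676]
force: [-40.6, -0.5, 29.3]
grip_width: 0.0002
```

Request:
arm_command(
  targets=[
    [0,-5,0,0,0,0],
    [0,-15,0,0,0,0],
    [0,-10,-5,2,0,0],
    [0,0,-40,1,0,0],
    [0,0,-50,0,0,0],
    [0,0,-50,0,0,0],
    [20,0,-50,0,0,0],
    [20,0,0,0,0,0],
  ],
  grip=100,
)

```text
clock: 4.55
position: [0.4931, 0.0759, 0.2427]
tool_rot: [-3.033, 0.007, 1.669]
force: [0.5, 0.2, -1.2]
grip_width: 0.0855
```

```bash
python3 -c "
from meas import *
to(.46,.18,.27,96)
f=cam('wrist');np.save('w2.npy',f,allow_pickle=True);save(f,'w2')
X,h=frame(f);screws(f,X,h);key(f,X,h)
"
```

```text
pos [0.4931 0.0759 0.2427] rpy deg [-173.78    0.4    95.63] F [ 0.5  0.2 -1.2] w 0.0855 t 4.55
delta tool mm [106.6 -25.7 -25.4]
rotvec deg [-6.22  0.38 -0.39]
rail rect ((513.607421875, 89.48701477050781), (394.946044921875, 358.4550476074219), 5.395054340362549) 26894
screw px 221 237 25 top [ 0.5418 -0.0221  0.059 ] slot(top) [array([ 0.5428, -0.0245]), np.float64(177.9406949258085), array([0.0021, 0.0112])] 279
screw px 354 236 24 top [0.5282 0.1055 0.059 ] slot(top) [array([0.529, 0.106]), np.float64(178.5636800802058), array([0.0019, 0.0113])] 261
stand top 12637 ((438.9378662109375, 284.8404541015625), (286.6429138183594, 111.17899322509766), 18.253572463989258)
```

View pics/w2.png

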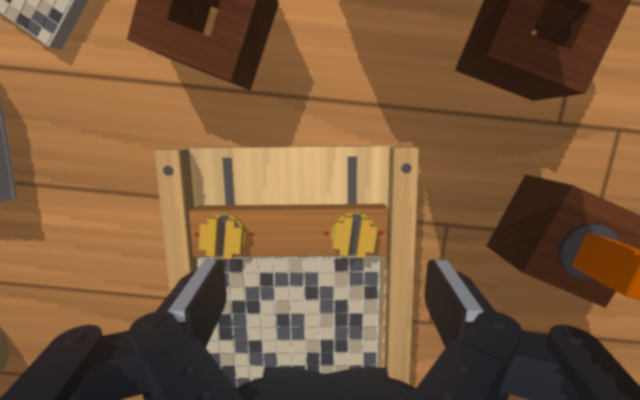

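Batten is against the slab, the slab against the far side, both slots near across (≈7.5° clockwise off frame x). Now look at the key from above.

Request:
arm_command(
  targets=[
    [32,5,-8,-3,0,0],
    [32,5,-8,-3,0,0],
    [32,5,-8,-2,0,0],
    [32,5,-8,0,0,0],
    [32,5,-8,0,0,0],
    [32,5,-8,0,0,0],
    [32,5,-8,0,0,0],
    [0,0,0,0,0,0],
  ],
)

```text
clock: 5.4
position: [0.5087, 0.3168, 0.3047]
tool_rot: [3.096, -0.001, 1.669]
force: [-0.9, 0.7, -0.3]
grip_width: 0.0855
```

```bash
python3 -c "
from meas import *
to(.52,.3,.10,96);print(bot.observe()['qpos'].round(2))
f=cam('wrist');np.save('w3.npy',f,allow_pickle=True);save(f,'w3')
X=pts(f);h=cv2.cvtColor(f['color'],cv2.COLOR_RGB2HSV);key(f,X,h)
m=(h[...,0]<14)&(h[...,1]>190)&(X[...,2]>.06);print(m.sum(),np.nanmax(X[m],0))
"
```

```text
pos [0.5087 0.3168 0.3047] rpy deg [ 1.7739e+02 -3.0000e-02  9.5630e+01] F [-0.9  0.7 -0.3] w 0.0855 t 5.4
delta tool mm [-17.9   0.3 204.9]
rotvec deg [ 2.61 -0.02 -0.37]
[-0.62  0.41 -0.07  1.64  0.06  1.06  0.96]
stand top 5514 ((536.5027465820312, 322.2471923828125), (350.6480407714844, 118.36941528320312), 9.355708122253418)
207 [0.5573238  0.33387484 0.14141964]
```

View pics/w3.png

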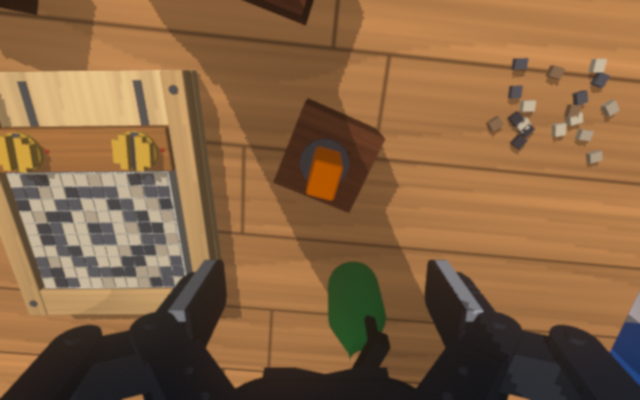

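The key handle is at (325,172), upright in the stand at (330,158). The green sprayer is behind it at (355,300).

```bash
python3 -c "
from meas import *
f=np.load('w3.npy',allow_pickle=True).item()
X=pts(f);h=cv2.cvtColor(f['color'],cv2.COLOR_RGB2HSV)
roi=np.zeros((400,640),bool);roi[130:220,260:400]=1
o=roi&(h[...,0]<20)&(h[...,1]>200);o&=(f['color'][...,0]>150)
print(o.sum())
for z0,z1 in((.125,.15),(.136,.15)):
    m=o&(X[...,2]>z0)&(X[...,2]<z1);P=X[m][:,:2].astype(np.float32)*1000;print(m.sum(),np.median(X[m],0),cv2.minAreaRect(P))
print(np.percentile(X[o][:,2],[5,25,50,75,95]),f['color'][165:200:4,318])
# bright top by colour
t=(o&(f['color'][...,0]>230)).astype(np.uint8);c,_=cv2.findContours(t,0,1);c=max(c,key=cv2.contourArea);r=cv2.boxPoints(cv2.minAreaRect(c));print('box px',r.round(1));B=np.array([ray(f,*p,.141)[:2] for p in r])*1000;print(B.round(1),B.mean(0),np.linalg.norm(np.diff(B,axis=0),axis=1))
d=roi&(f['color'].max(-1)<130)&(np.abs(X[...,2]-.075)<.004);P=X[d][:,:2].astype(np.float32)*1000;print('stand',d.sum(),cv2.minAreaRect(P))
g=(h[...,0]>45)&(h[...,0]<75)&(h[...,1]>120)&(X[...,2]>.02);print('sprayer',np.nanmin(X[g],0),np.nanmax(X[g],0))
"
```

```text
941
937 [0.51413509 0.31522182 0.14041981] ((514.7622680664062, 315.18560791015625), (23.741695404052734, 31.850805282592773), 80.04541015625)
937 [0.51413509 0.31522182 0.14041981] ((514.7622680664062, 315.18560791015625), (23.741695404052734, 31.850805282592773), 80.04541015625)
[nan nan nan nan nan] [[180  87   0]
 [179  86   0]
 [179  86   0]
 [179  86   0]
 [178  85   0]
 [179  86   0]
 [179  86   0]
 [179  86   0]
 [131  65  15]]Traceback (most recent call last):
  File "<string>", line 12, in <module>
    t=(o&(f['color'][...,0]>230)).astype(np.uint8);c,_=cv2.findContours(t,0,1);c=max(c,key=cv2.contourArea);r=cv2.boxPoints(cv2.minAreaRect(c));print('box px',r.round(1));B=np.array([ray(f,*p,.141)[:2] for p in r])*1000;print(B.round(1),B.mean(0),np.linalg.norm(np.diff(B,axis=0),axis=1))
                                                                                 ~~~^^^^^^^^^^^^^^^^^^^^^^^
ValueError: max() iterable argument is empty
```

```bash
python3 -c "
from meas import *
f=np.load('w3.npy',allow_pickle=True).item()
X=pts(f);h=cv2.cvtColor(f['color'],cv2.COLOR_RGB2HSV)
roi=np.zeros((400,640),bool);roi[95:220,260:400]=1
d=roi&(np.abs(X[...,2]-.075)<.005);P=X[d][:,:2].astype(np.float32)*1000;print('stand',d.sum(),cv2.minAreaRect(P))
d=roi&(np.abs(X[...,2]-.081)<.003)&(h[...,1]<60);P=X[d][:,:2].astype(np.float32)*1000;print('collar',d.sum(),cv2.minAreaRect(P),cv2.minEnclosingCircle(P))
g=(h[...,0]>45)&(h[...,0]<75)&(h[...,1]>120)&(X[...,2]>.02);print('sprayer',np.nanmin(X[g],0),np.nanmax(X[g],0))
to(.5148,.3152,.21,80)
"
```

```text
stand 5160 ((513.2254638671875, 319.6114807128906), (90.43171691894531, 90.366943359375), 72.36158752441406)
collar 551 ((509.25335693359375, 315.1744689941406), (39.79561996459961, 48.894039154052734), 7.863548755645752) ((514.0722045898438, 315.745361328125), 24.850900650024414)
sprayer [0.66442649 0.33983819 0.02020991] [0.7158299  0.40609653 0.15103541]
pos [0.509  0.3144 0.3042] rpy deg [1.7741e+02 5.0000e-02 9.5530e+01] F [-0.4 -0.6 -0.1] w 0.0856 t 5.45
delta tool mm [ 0.3  1.6 94.4]
rotvec deg [ 2.58 -0.3  15.53]
```

Request:
arm_command(
  targets=[
    [0,1,25,1.5,0,6],
    [0,1,25,1,0,6],
    [0,0,25,0,0,5],
    [0,0,15,0,0,0],
    [0,0,0,0,0,0],
  ],
)

```text
clock: 5.95
position: [0.5157, 0.3112, 0.2135]
tool_rot: [3.139, -0.005, 1.354]
force: [-0.5, -0.6, 0.2]
grip_width: 0.0854
```

```bash
python3 -c "
from meas import *
to(.5148,.3152,.112,80)
"
```

```text
pos [0.5157 0.3112 0.2135] rpy deg [179.82  -0.28  77.56] F [-0.5 -0.6  0.2] w 0.0854 t 5.95
delta tool mm [  3.2  -2.1 101.6]
rotvec deg [ 0.18 -0.27 -2.44]
```

Request:
arm_command(
  targets=[
    [2,-1,30,0,0,-2],
    [2,-1,30,0,0,-2],
    [1,0,25,0,0,0],
    [0,0,15,0,0,0],
    [0,0,0,0,0,0],
    [0,0,0,0,0,0],
  ],
)

```text
clock: 6.55
position: [0.52, 0.3151, 0.1169]
tool_rot: [3.132, -0.009, 1.423]
force: [0.7, 0.4, 0.2]
grip_width: 0.0853
```

```bash
python3 -c "
from meas import *
to(.5148,.3152,.112,80)
"
```

```text
pos [0.52   0.3151 0.1169] rpy deg [179.43  -0.51  81.54] F [0.7 0.4 0.2] w 0.0853 t 6.55
delta tool mm [-0.7 -5.2  4.8]
rotvec deg [ 0.57 -0.52  1.53]
```

Request:
arm_command(
  targets=[
    [0,-5,4,0.5,-0.5,1.5],
    [0,0,0,0,0,0],
    [0,0,0,0,0,0],
  ],
)

```text
clock: 6.85
position: [0.516, 0.3165, 0.1158]
tool_rot: [3.138, -0.002, 1.394]
force: [0.2, -0.4, 0.5]
grip_width: 0.0853
```

Request:
arm_command(
  targets=[
    [0,0,0,0,0,0],
    [0,0,0,0,0,0],
    [0,0,0,0,0,0],
    [0,0,0,0,0,0],
    [0,0,0,0,0,0],
    [0,0,0,0,0,0],
    [0,0,0,0,0,0],
    [0,0,0,0,0,0],
  ],
  grip=0,
  grip_force=80,
)

```text
clock: 7.65
position: [0.5164, 0.3169, 0.117]
tool_rot: [3.137, -0.004, 1.394]
force: [-0.4, 0.3, 3.3]
grip_width: 0.0253
```

```bash
python3 -c "
from meas import *
to(.5148,.3152,.112,80)
"
```

```text
pos [0.5164 0.3169 0.117 ] rpy deg [179.74  -0.21  79.88] F [-0.4  0.3  3.3] w 0.0253 t 7.65
delta tool mm [-2.  -1.3  5. ]
rotvec deg [ 0.26 -0.21 -0.12]
```

Request:
arm_command(
  targets=[
    [0,0,-20,0,0,0],
    [0,0,-25,0,0,0],
    [0,0,-25,0,0,0],
    [0,0,-25,0,0,0],
    [0,0,-15,0,0,0],
    [0,0,0,0,0,0],
  ],
)

```text
clock: 8.25
position: [0.5148, 0.3158, 0.2289]
tool_rot: [3.14, -0.0, 1.394]
force: [1.0, -0.1, -1.5]
grip_width: 0.0251
```

```bash
python3 -c "
from meas import *
to(.528,.1055,.215,86)
fs=[cam('scene'),cam('side')]
out=[]
for f in fs:
    u,v=proj(f,f['s']['position']-[0,0,.05]);u,v=int(u),int(v);print(u,v)
    c=f['color'][v-50:v+50,u-50:u+50,::-1];out.append(cv2.resize(c,(400,400),interpolation=cv2.INTER_CUBIC))
cv2.imwrite('pics/key1.png',np.hstack(out))
"
```

```text
pos [0.5148 0.3158 0.2289] rpy deg [ 1.7993e+02 -2.0000e-02  7.9880e+01] F [ 1.  -0.1 -1.5] w 0.0251 t 8.25
delta tool mm [-204.7   50.    13.9]
rotvec deg [ 0.07 -0.02 -6.12]
377 127
292 125
```

View pics/key1.png

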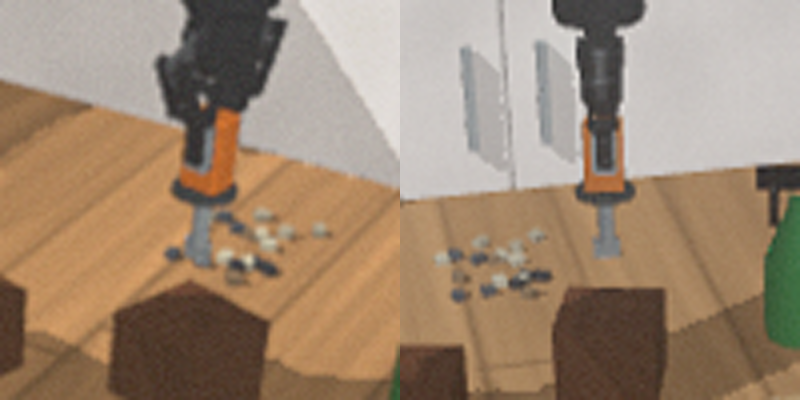

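The key hangs upright in the grip, with its blade tip at side px ≈(293.5,139) and scene px ≈(376.5,142.5).

```bash
python3 -c "
from meas import *
A=np.load('scene.npy',allow_pickle=True).item();B=np.load('side.npy',allow_pickle=True).item()
Pm=lambda f:np.array([[f['f'],0,f['cx']],[0,f['f'],f['cy']],[0,0,1]])@np.linalg.inv(f['W'])[:3]
X=cv2.triangulatePoints(Pm(A),Pm(B),np.array([[376.5],[142.5]]),np.array([[293.5],[139.]]));print((X[:3]/X[3]).T)
print(bot.observe()['position'])
"
```

```text
[[0.51510894 0.31772288 0.12614747]]
[0.51406378 0.31532586 0.22674286]
```

Request:
arm_command(
  targets=[
    [-31,16,1,0,0,-1.5],
    [-31,16,1,0,0,-1.5],
    [-31,16,1,0,0,-1.5],
    [-31,16,1,0,0,-1.5],
    [-31,16,1,0,0,-1.5],
    [-31,16,1,0,0,-1.5],
    [0,0,0,0,0,0],
    [0,0,0,0,0,0],
  ],
)

```text
clock: 9.15
position: [0.5872, 0.1126, 0.2084]
tool_rot: [-3.126, 0.007, 1.561]
force: [-0.3, 0.5, -2.4]
grip_width: 0.0252
```

```bash
python3 -c "
from meas import *
to(.5283,.1064,.17,88)
f=cam('wrist');np.save('w4.npy',f,allow_pickle=True);save(f,'w4')
X,h=frame(f);screws(f,X,h)
"
```

```text
pos [0.5872 0.1126 0.2084] rpy deg [-179.12    0.38   89.44] F [-0.3  0.5 -2.4] w 0.0252 t 9.15
delta tool mm [ -6.5 -58.3  39.4]
rotvec deg [-0.87  0.39  1.44]
rail rect ((605.634765625, 48.96601104736328), (309.5830383300781, 256.5404968261719), 6.3075408935546875) 37303
screw px 318 118 30 top [0.5292 0.1058 0.059 ] slot(top) [array([0.5292, 0.1056]), np.float64(179.09017201607534), array([0.0021, 0.0112])] 450
screw px 158 138 32 top [ 0.5432 -0.0218  0.059 ] slot(top) [array([ 0.5431, -0.0215]), np.float64(170.5846507538573), array([0.0084, 0.0107])] 533
```

View pics/w4.png

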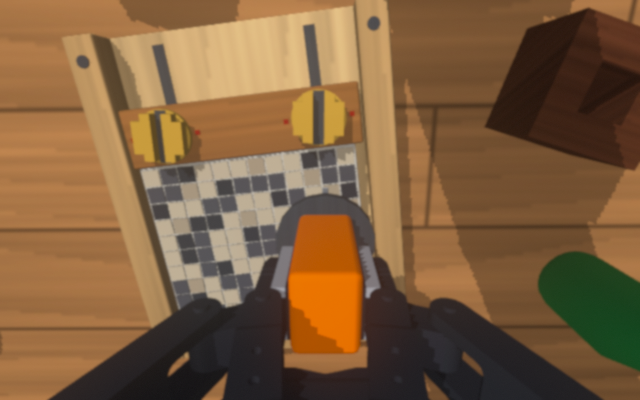

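Left screw is at (318,118), top centre (0.529,0.106), with its slot at −1°. Right screw is at (158,138). The slab is home, with batten q≈45 mm.

Request:
arm_command(
  targets=[
    [-2,-20,5,0,0,0],
    [-2,-20,10,-0.5,0,0],
    [-2,-15,10,0,0,0],
    [0,-3,10,0,0,0],
    [0,0,0,0,0,0],
  ],
)

```text
clock: 9.7
position: [0.5249, 0.1107, 0.1706]
tool_rot: [-3.133, 0.007, 1.566]
force: [1.3, -0.2, -1.2]
grip_width: 0.0252
```

```bash
python3 -c "
from meas import *
to(.5292,.1058,.17,89)
"
```

```text
pos [0.5249 0.1107 0.1706] rpy deg [-179.49    0.39   89.72] F [ 1.3 -0.2 -1.2] w 0.0252 t 9.7
delta tool mm [-4.9  4.3  0.6]
rotvec deg [-0.51  0.39  0.72]
```

Request:
arm_command(
  targets=[
    [-5,4,0,-0.5,0.4,0.7],
    [0,0,0,0,0,0],
    [0,0,0,0,0,0],
  ],
)

```text
clock: 10.0
position: [0.5309, 0.1063, 0.1709]
tool_rot: [3.14, -0.001, 1.553]
force: [0.4, -0.5, -2.1]
grip_width: 0.0252
```

```bash
python3 -c "
from meas import *
to(.5292,.1058,.15,89)
"
```

```text
pos [0.5309 0.1063 0.1709] rpy deg [ 1.799e+02 -7.000e-02  8.899e+01] F [ 0.4 -0.5 -2.1] w 0.0252 t 10.0
delta tool mm [-0.6 -1.7 20.9]
rotvec deg [ 0.1  -0.07 -0.01]
```

Request:
arm_command(
  targets=[
    [-0.5,-1.5,6,0,0,0],
    [0,0,6,0,0,0],
    [0,0,5,0,0,0],
    [0,0,3,0,0,0],
    [0,0,0,0,0,0],
  ],
)

```text
clock: 10.5
position: [0.5299, 0.1057, 0.1491]
tool_rot: [3.14, -0.001, 1.553]
force: [-0.6, 0.6, -2.3]
grip_width: 0.0248
```

```bash
python3 -c "
from meas import *
to(.5292,.1058,.15,89)
"
```

```text
pos [0.5299 0.1057 0.1491] rpy deg [ 1.7988e+02 -7.0000e-02  8.8970e+01] F [-0.6  0.6 -2.3] w 0.0248 t 10.5
delta tool mm [ 0.  -0.7 -0.9]
rotvec deg [ 0.12 -0.07 -0.03]
```

No contact force at tip height ≈0.049, so the blade is in the slot. Next I turn clockwise.

Request:
arm_command(
  targets=[
    [0,0,0,0,0,6],
    [0,0,0,0,0,7],
    [0,0,0,0,0,7],
    [0,0,0,0,0,7],
    [0,0,0,0,0,7],
  ],
)

```text
clock: 11.0
position: [0.5301, 0.106, 0.1491]
tool_rot: [3.141, -0.003, 0.94]
force: [0.2, -0.5, -4.0]
grip_width: 0.0253
```

```bash
python3 -c "
from meas import *
to(.5292,.1058,.15,4);print(bot.observe()['moment'])
"
```

```text
pos [0.5301 0.106  0.1491] rpy deg [ 1.7998e+02 -1.6000e-01  5.3860e+01] F [ 0.2 -0.5 -4. ] w 0.0253 t 11.0
delta tool mm [-0.7 -0.6 -1. ]
rotvec deg [-0.05 -0.16 49.86]
[-0.32510137  0.08137197  0.10854878]
```

Request:
arm_command(
  targets=[
    [0,0,0,0,0,7],
    [0,0,0,0,0,7],
    [0,0,0,0,0,7],
    [0,0,0,0,0,7],
    [0,0,0,0,0,7],
    [0,0,0,0,0,7],
    [0,0,0,0,0,7],
    [0,0,0,0,0,7],
  ],
)

```text
clock: 11.8
position: [0.5297, 0.106, 0.1491]
tool_rot: [-3.14, -0.001, -0.077]
force: [0.0, -0.4, -3.4]
grip_width: 0.0251
```

Request:
arm_command(
  targets=[
    [0,0,0,0,0,4],
    [0,0,0,0,0,2],
    [0,0,0,0,0,0],
  ],
)

```text
clock: 12.1
position: [0.5296, 0.1061, 0.149]
tool_rot: [-3.141, -0.001, -0.19]
force: [-0.6, -1.1, -2.2]
grip_width: 0.025
```

```bash
python3 -c "
from meas import *
to(.5292,.1058,.15,-9);print(bot.observe()['moment'])
"
```

```text
pos [0.5296 0.1061 0.149 ] rpy deg [-1.7996e+02 -6.0000e-02 -1.0880e+01] F [-0.6 -1.1 -2.2] w 0.025 t 12.1
delta tool mm [-0.3  0.4 -1. ]
rotvec deg [-0.04 -0.06 -1.88]
[-0.38504363 -0.07473067  0.10068476]
```

Request:
arm_command(
  targets=[
    [0,0,0,0,0,2],
    [0,0,0,0,0,1],
    [0,0,0,0,0,0],
  ],
)

```text
clock: 12.4
position: [0.5295, 0.1061, 0.149]
tool_rot: [-3.141, -0.001, -0.243]
force: [-0.6, -1.0, -1.6]
grip_width: 0.0251
```

```bash
python3 -c "
from meas import *
to(.5292,.1058,.15,-9);print(bot.observe()['moment'])
"
```

```text
pos [0.5295 0.1061 0.149 ] rpy deg [-1.7997e+02 -5.0000e-02 -1.3930e+01] F [-0.6 -1.  -1.6] w 0.0251 t 12.4
delta tool mm [-0.3  0.4 -1. ]
rotvec deg [-0.03 -0.05 -4.93]
[-0.19831995 -0.04332194  0.47248706]
```

Stop reached (moment jumped to 0.47 N·m). I'll back off within the slot play, lift, and return to the start yaw for the right screw.

Request:
arm_command(
  targets=[
    [0,0,0,0,0,-5],
    [0,0,0,0,0,-5],
    [0,0,0,0,0,-2],
    [0,0,-8,0,0,0],
    [0,0,-20,0,0,0],
    [0,0,-20,0,0,0],
    [0,0,-10,0,0,-5],
    [0,0,0,0,0,-8],
  ],
)

```text
clock: 13.2
position: [0.5296, 0.1063, 0.2114]
tool_rot: [-3.14, -0.002, 0.194]
force: [-0.1, -0.4, -1.8]
grip_width: 0.0252
```

Request:
arm_command(
  targets=[
    [0,0,0,0,0,-8.5],
    [0,0,0,0,0,-8.5],
    [0,0,0,0,0,-8.5],
    [0,0,0,0,0,-8.5],
    [0,0,0,0,0,-8.5],
    [0,0,0,0,0,-8.5],
    [0,0,0,0,0,-8.5],
    [0,0,0,0,0,-8.5],
  ],
)

```text
clock: 14.0
position: [0.5303, 0.1061, 0.2172]
tool_rot: [3.137, -0.003, 1.396]
force: [0.7, -0.5, -2.8]
grip_width: 0.025
```

```bash
python3 -c "
from meas import *
to(.602,-.016,.205,89)
"
```

```text
pos [0.5303 0.1061 0.2172] rpy deg [179.72  -0.19  80.  ] F [ 0.7 -0.5 -2.8] w 0.025 t 14.0
delta tool mm [-107.8   91.7   12.3]
rotvec deg [ 0.3  -0.17 -9.  ]
```

Request:
arm_command(
  targets=[
    [-27,20,3,0,0,-4],
    [-27,20,3,0,0,-4],
    [-27,20,3,0,0,0],
    [-27,20,3,0,0,0],
    [0,0,0,0,0,0],
    [0,0,0,0,0,0],
  ],
)

```text
clock: 14.6
position: [0.6037, -0.0126, 0.2084]
tool_rot: [3.134, -0.002, 1.536]
force: [0.3, 0.1, -2.0]
grip_width: 0.0252
```

```bash
python3 -c "
from meas import *
to(.5432,-.0215,.17,89)
f=cam('wrist');np.save('w5.npy',f,allow_pickle=True);save(f,'w5')
X,h=frame(f);screws(f,X,h)
to(.5432,-.0215,.17,89)
"
```

```text
pos [ 0.6037 -0.0126  0.2084] rpy deg [ 1.7958e+02 -1.4000e-01  8.8030e+01] F [ 0.3  0.1 -2. ] w 0.0252 t 14.6
delta tool mm [-11.1 -60.5  38. ]
rotvec deg [ 0.42 -0.13 -0.97]
rail rect ((605.8057861328125, 49.15260314941406), (309.73663330078125, 256.4851379394531), 6.332876682281494) 44294meas.py:3: RuntimeWarning: Mean of empty slice.
  v,u=np.nonzero(m);P=np.array([ray(f,a,b,z)[:2] for a,b in zip(u,v)]);c=P.mean(0);w,V=np.linalg.eigh(np.cov((P-c).T));d=V[:,1];return c,np.degrees(np.arctan2(d[1],d[0])),np.sqrt(w)
  ret = ret.dtype.type(ret / rcount)
  avg = a.mean(axis, **keepdims_kw)
  ret = um.true_divide(
meas.py:3: RuntimeWarning: Degrees of freedom <= 0 for slice
  v,u=np.nonzero(m);P=np.array([ray(f,a,b,z)[:2] for a,b in zip(u,v)]);c=P.mean(0);w,V=np.linalg.eigh(np.cov((P-c).T));d=V[:,1];return c,np.degrees(np.arctan2(d[1],d[0])),np.sqrt(w)
  c *= np.true_divide(1, fact)
  c *= np.true_divide(1, fact)
Traceback (most recent call last):
ValueError: not enough values to unpack (expected 2, got 0)

During handling of the above exception, another exception occurred:

Traceback (most recent call last):
  File "meas.py", line 17, in screws
    print('screw px',round(u),round(v),round(r),'top',ray(f,u,v,.059).round(4),'slot(top)',[a if np.isscalar(a) else a.round(4) for a in lineang(slot,f,.054)],slot.sum())
                                                                                                                                         ~~~~~~~^^^^^^^^^^^^^
  File "meas.py", line 3, in lineang
    v,u=np.nonzero(m);P=np.array([ray(f,a,b,z)[:2] for a,b in zip(u,v)]);c=P.mean(0);w,V=np.linalg.eigh(np.cov((P-c).T));d=V[:,1];return c,np.degrees(np.arctan2(d[1],d[0])),np.sqrt(w)
                                                                                         ~~~~~~~~~~~~~~^^^^^^^^^^^^^^^^^
numpy.linalg.LinAlgError: 0-dimensional array given. Array must be at least two-dimensional
```

View pics/w5.png

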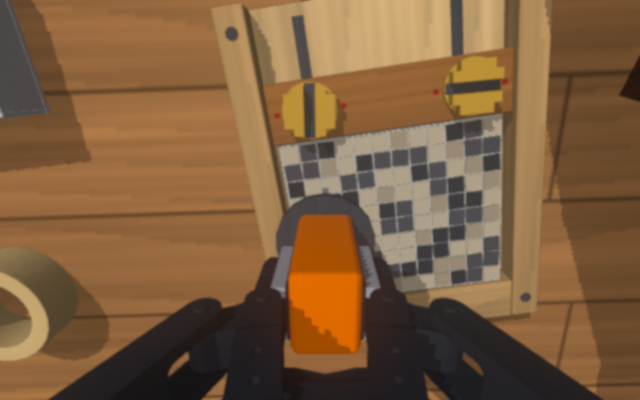

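The left screw at (474,86) now has its slot in line with the red marks. The right screw at (309,110) still has its slot across the batten.

```bash
cat > s2.py <<'E'
from meas import *
def slots(f,rois):
    X=pts(f);hsv=cv2.cvtColor(f['color'],cv2.COLOR_RGB2HSV)
    for u0,v0,R in rois:
        yy,xx=np.mgrid[:400,:640];roi=np.hypot(xx-u0,yy-v0)<R
        g=roi&(hsv[...,0]>18)&(hsv[...,0]<32)&(hsv[...,1]>150)&(X[...,2]>.05)
        (u,v),r=cv2.minEnclosingCircle(np.argwhere(cv2.morphologyEx(g.astype(np.uint8),cv2.MORPH_OPEN,np.ones((3,3)))>0)[:,::-1].astype(np.float32))
        s=(np.hypot(xx-u,yy-v)<r*.85)&(f['color'].max(-1)<110)
        c,a,w=lineang(s,f,.054);print((round(u),round(v),round(r)),'top',ray(f,u,v,.059).round(4),'slot',c.round(4),a.round(1),w.round(4),s.sum())
E
python3 -c "
from s2 import *
f=np.load('w5.npy',allow_pickle=True).item();slots(f,[(309,110,38),(474,86,38)])
to(.5432,-.0215,.17,89)
"
```

```text
(309, 111, 30) top [ 0.5434 -0.0236  0.059 ] slot [ 0.5438 -0.0237] 178.8 [0.0023 0.0112] 510
(476, 85, 34) top [0.5286 0.1042 0.059 ] slot [0.5297 0.1048] 92.5 [0.0026 0.0118] 582
pos [ 0.6037 -0.0128  0.2085] rpy deg [ 1.7957e+02 -1.1000e-01  8.8030e+01] F [ 0.8 -0.3 -1.5] w 0.0249 t 14.65
delta tool mm [-10.9 -60.5  38. ]
rotvec deg [ 0.43 -0.11 -0.97]
```

Request:
arm_command(
  targets=[
    [-4,-20,5,0,0,-0.5],
    [-4,-20,10,0,0,-0.5],
    [-3,-15,10,0,0,0],
    [0,0,8,0,0,0],
    [0,0,0,0,0,0],
    [0,0,0,0,0,0],
  ],
)

```text
clock: 15.25
position: [0.5467, -0.0177, 0.1764]
tool_rot: [3.132, -0.003, 1.556]
force: [0.7, -0.4, -0.4]
grip_width: 0.0249
```

```bash
python3 -c "
from meas import *
to(.5433,-.0232,.17,89)
"
```

```text
pos [ 0.5467 -0.0177  0.1764] rpy deg [ 1.7943e+02 -1.7000e-01  8.9140e+01] F [ 0.7 -0.4 -0.4] w 0.0249 t 15.25
delta tool mm [-5.5 -3.4  6.3]
rotvec deg [ 0.57 -0.17  0.14]
```

Request:
arm_command(
  targets=[
    [-5,-3,4,0.6,-0.2,0],
    [0,0,0,0,0,0],
    [0,0,0,0,0,0],
  ],
)

```text
clock: 15.55
position: [0.5448, -0.0224, 0.1728]
tool_rot: [3.141, 0.001, 1.556]
force: [0.5, -0.4, -2.2]
grip_width: 0.0251
```

```bash
python3 -c "
from meas import *
to(.5433,-.0232,.149,89)
"
```

```text
pos [ 0.5448 -0.0224  0.1728] rpy deg [1.7999e+02 4.0000e-02 8.9170e+01] F [ 0.5 -0.4 -2.2] w 0.0251 t 15.55
delta tool mm [-0.8 -1.5 23.8]
rotvec deg [0.01 0.04 0.17]
```

Request:
arm_command(
  targets=[
    [-0.8,-1.5,6,0,0,0],
    [0,0,6,0,0,0],
    [0,0,6,0,0,0],
    [0,0,5,0,0,0],
    [0,0,0,0,0,0],
  ],
)

```text
clock: 16.05
position: [0.5441, -0.0234, 0.1486]
tool_rot: [3.14, 0.001, 1.556]
force: [-4.3, -0.1, 20.0]
grip_width: 0.025
```

```bash
python3 -c "
from meas import *
to(.5433,-.0232,.149,89)
"
```

```text
pos [ 0.5441 -0.0234  0.1486] rpy deg [1.7989e+02 4.0000e-02 8.9140e+01] F [-4.3 -0.1 20. ] w 0.025 t 16.05
delta tool mm [ 0.2 -0.8 -0.4]
rotvec deg [0.11 0.04 0.14]
```

The blade bottomed on the slot floor. I ease it up 1 mm and turn.

Request:
arm_command(
  targets=[
    [0,0,-1.5,0,0,3],
    [0,0,0,0,0,7],
    [0,0,0,0,0,7],
    [0,0,0,0,0,7],
    [0,0,0,0,0,7],
    [0,0,0,0,0,7],
    [0,0,0,0,0,7],
    [0,0,0,0,0,7],
  ],
)

```text
clock: 16.85
position: [0.5444, -0.0234, 0.1488]
tool_rot: [3.14, -0.002, 0.615]
force: [-2.8, 0.4, 7.5]
grip_width: 0.0252
```

Request:
arm_command(
  targets=[
    [0,0,0,0,0,7],
    [0,0,0,0,0,7],
    [0,0,0,0,0,7],
    [0,0,0,0,0,7],
    [0,0,0,0,0,7],
    [0,0,0,0,0,5],
  ],
)

```text
clock: 17.45
position: [0.544, -0.0235, 0.1488]
tool_rot: [3.141, -0.001, -0.113]
force: [-2.4, 0.3, 8.6]
grip_width: 0.0251
```

```bash
python3 -c "
from meas import *
to(.5433,-.0232,.149,-13);print(bot.observe()['moment'])
"
```

```text
pos [ 0.544  -0.0235  0.1488] rpy deg [ 1.7997e+02 -8.0000e-02 -6.4900e+00] F [-2.4  0.3  8.6] w 0.0251 t 17.45
delta tool mm [-0.7 -0.2 -0.2]
rotvec deg [ 0.02 -0.08  6.51]
[0.11171288 0.86140786 0.07870072]
```

Request:
arm_command(
  targets=[
    [0,0,0,0,0,4],
    [0,0,0,0,0,3],
    [0,0,0,0,0,1],
    [0,0,0,0,0,0],
  ],
)

```text
clock: 17.85
position: [0.5439, -0.0234, 0.1488]
tool_rot: [3.14, -0.001, -0.26]
force: [-2.0, -0.3, 7.3]
grip_width: 0.0252
```

```bash
python3 -c "
from meas import *
to(.5433,-.0232,.149,-13);print(bot.observe()['moment'])
"
```

```text
pos [ 0.5439 -0.0234  0.1488] rpy deg [ 1.7991e+02 -6.0000e-02 -1.4900e+01] F [-2.  -0.3  7.3] w 0.0252 t 17.85
delta tool mm [-0.6 -0.  -0.2]
rotvec deg [ 0.09 -0.06 -1.9 ]
[-0.04798504  0.71961495  0.60531147]
```

Request:
arm_command(
  targets=[
    [0,0,0,0,0,-5],
    [0,0,0,0,0,-5],
    [0,0,0,0,0,-3],
    [0,0,-8,0,0,0],
    [0,0,-20,0,0,0],
    [0,0,-25,0,0,0],
    [0,0,-20,0,0,-8],
    [0,0,-10,0,0,-8.5],
  ],
)

```text
clock: 18.65
position: [0.5433, -0.0233, 0.2339]
tool_rot: [3.138, 0.003, 0.261]
force: [0.1, -0.4, -2.2]
grip_width: 0.0252
```

Request:
arm_command(
  targets=[
    [0,0,0,0,0,-8.5],
    [0,0,0,0,0,-8.5],
    [0,0,0,0,0,-8.5],
    [0,0,0,0,0,-8.5],
    [0,0,0,0,0,-8.5],
    [0,0,0,0,0,-8.5],
    [0,20,0,0,0,-8.5],
    [0,30,0,0,0,0],
  ],
)

```text
clock: 19.45
position: [0.5899, -0.0387, 0.2385]
tool_rot: [3.141, 0.005, 1.317]
force: [1.2, -0.9, -1.4]
grip_width: 0.0252
```

```bash
python3 -c "
from s2 import *
to(.5132,.3196,.235,75)
f=cam('wrist');np.save('w6.npy',f,allow_pickle=True);save(f,'w6')
for p in((.5435,-.0233),(.5295,.106)):
    u,v=proj(f,np.array([*p,.059]));slots(f,[(u,v,36)])
"
```

```text
pos [ 0.5899 -0.0387  0.2385] rpy deg [179.95   0.28  75.46] F [ 1.2 -0.9 -1.4] w 0.0252 t 19.45
delta tool mm [ 327.5 -164.2    1.7]
rotvec deg [0.05 0.28 0.46]
(331, 122, 26) top [ 0.5431 -0.0231  0.059 ] slot [ 0.5438 -0.0229] 93.3 [0.0021 0.0114] 379
(476, 66, 31) top [0.5292 0.1049 0.059 ] slot [0.5297 0.1057] 91.6 [0.0027 0.0115] 471
```

Both slots read ≈93°, within about 3° of the batten line (96°). Now the key goes back to the stand.

Request:
arm_command(
  targets=[
    [38,-19,0,0,0,0],
    [41,-20,0,0,0,0],
    [41,-20,0,0,0,0],
    [41,-20,0,0,0,0],
    [41,-20,0,0,0,0],
    [41,-20,0,0,0,0],
    [38,-20,0,0,0,0],
    [0,0,0,0,0,0],
  ],
)

```text
clock: 20.3
position: [0.5328, 0.2764, 0.2355]
tool_rot: [3.137, 0.009, 1.289]
force: [-0.6, -0.9, -2.6]
grip_width: 0.0251
```

```bash
python3 -c "
from s2 import *
to(.5132,.3196,.20,75)
"
```

```text
pos [0.5328 0.2764 0.2355] rpy deg [179.76   0.52  73.84] F [-0.6 -0.9 -2.6] w 0.0251 t 20.3
delta tool mm [ 36.4 -31.   35. ]
rotvec deg [ 0.23  0.53 -1.16]
```

Request:
arm_command(
  targets=[
    [18,-15,0,0,0.5,0],
    [18,-15,0,0,0,0],
    [0,0,20,0,0,0],
    [0,0,0,0,0,0],
  ],
)

```text
clock: 20.7
position: [0.5127, 0.3216, 0.215]
tool_rot: [3.137, 0.002, 1.284]
force: [0.2, -0.4, -2.1]
grip_width: 0.0251
```

```bash
python3 -c "
from s2 import *
to(.5132,.3196,.117,75)
"
```

```text
pos [0.5127 0.3216 0.215 ] rpy deg [1.7973e+02 1.1000e-01 7.3540e+01] F [ 0.2 -0.4 -2.1] w 0.0251 t 20.7
delta tool mm [-1.6  0.6 98. ]
rotvec deg [ 0.26  0.11 -1.46]
```

Request:
arm_command(
  targets=[
    [-1.5,0.5,15,0,0,0],
    [0,0,20,0,0,0],
    [0,0,20,0,0,0],
    [0,0,20,0,0,0],
    [0,0,10,0,0,0],
    [0,0,4,0,0,0],
    [0,0,0,0,0,0],
  ],
)

```text
clock: 21.4
position: [0.5167, 0.3175, 0.1286]
tool_rot: [3.133, 0.001, 1.273]
force: [0.2, 0.3, -1.5]
grip_width: 0.0255
```

```bash
python3 -c "
from s2 import *
to(.5132,.3196,.117,75)
"
```

```text
pos [0.5167 0.3175 0.1286] rpy deg [1.795e+02 3.000e-02 7.293e+01] F [ 0.2  0.3 -1.5] w 0.0255 t 21.4
delta tool mm [ 1.  -4.1 11.6]
rotvec deg [ 0.5   0.04 -2.07]
```

Request:
arm_command(
  targets=[
    [1,-4,5,0.5,0,0],
    [0,0,3,0,0,0],
    [0,0,2,0,0,0],
    [0,0,0,0,0,0],
    [0,0,0,0,0,0],
  ],
)

```text
clock: 21.9
position: [0.514, 0.3204, 0.1203]
tool_rot: [3.141, -0.002, 1.272]
force: [-0.0, -0.2, -2.3]
grip_width: 0.0246
```

```bash
python3 -c "
from s2 import *
to(.5132,.3196,.117,75)
"
```

```text
pos [0.514  0.3204 0.1203] rpy deg [ 1.7994e+02 -1.2000e-01  7.2890e+01] F [-0.  -0.2 -2.3] w 0.0246 t 21.9
delta tool mm [-1.  -0.6  3.3]
rotvec deg [ 0.06 -0.12 -2.11]
```

Request:
arm_command(
  targets=[
    [0,0,2,0,0,0],
    [0,0,1,0,0,0],
    [0,0,0,0,0,0],
  ],
)

```text
clock: 22.2
position: [0.5142, 0.3204, 0.1174]
tool_rot: [3.14, -0.002, 1.272]
force: [0.7, 0.1, -1.7]
grip_width: 0.0257
```

Request:
arm_command(
  targets=[
    [0,0,0,0,0,0],
    [0,0,0,0,0,0],
    [0,0,0,0,0,0],
    [0,0,0,0,0,0],
    [0,0,0,0,0,0],
    [0,0,0,0,0,0],
    [0,0,0,0,0,0],
  ],
  grip=100,
)

```text
clock: 22.9
position: [0.5145, 0.3206, 0.1178]
tool_rot: [3.14, -0.003, 1.272]
force: [-0.1, 0.1, 0.3]
grip_width: 0.0853
```

Request:
arm_command(
  targets=[
    [0,0,-15,0,0,0],
    [0,0,-30,0,0,0],
    [0,0,-35,0,0,0],
    [0,0,-35,0,0,0],
    [0,0,-35,0,0,0],
    [0,0,-35,0,0,0],
    [0,0,0,0,0,0],
    [0,0,0,0,0,0],
  ],
)

```text
clock: 23.7
position: [0.5135, 0.3191, 0.3177]
tool_rot: [3.138, -0.006, 1.271]
force: [-1.0, -0.3, 0.3]
grip_width: 0.0854
```

```bash
python3 -c "
from s2 import *
to(.5132,.3196,.117,75)
f=cam('wrist');np.save('w7.npy',f,allow_pickle=True)
X=pts(f);h=cv2.cvtColor(f['color'],cv2.COLOR_RGB2HSV)
o=(h[...,0]<20)&(h[...,1]>200)&(f['color'][...,0]>150)&(X[...,2]>.13)&(X[...,2]<.16)&(X[...,1]>.2)
P=X[o][:,:2].astype(np.float32)*1000;print('key top',o.sum(),np.median(X[o],0).round(4),cv2.minAreaRect(P))
d=(np.abs(X[...,2]-.0815)<.003)&(h[...,1]<60)&(np.hypot(X[...,0]-.513,X[...,1]-.32)<.04);P=X[d][:,:2].astype(np.float32)*1000;print('collar',d.sum(),np.median(X[d][:,2]),cv2.minEnclosingCircle(P))
g=cam('side');a=f['color'];b=g['color'][110:230,230:420]
cv2.imwrite('pics/end.png',np.vstack([cv2.resize(a,(480,300)),cv2.resize(b,(480,300))])[:,:,::-1])
"
```

```text
pos [0.5135 0.3191 0.3177] rpy deg [179.79  -0.32  72.83] F [-1.  -0.3  0.3] w 0.0854 t 23.7
delta tool mm [ -0.7  -1.1 200.7]
rotvec deg [ 0.22 -0.32 -2.17]
key top 898 [0.5122 0.3201 0.1404] ((512.7840576171875, 319.98529052734375), (23.015235900878906, 32.42292785644531), 72.43174743652344)
collar 524 0.08053476051045103 ((512.3019409179688, 320.07806396484375), 24.931154251098633)
```

View pics/end.png

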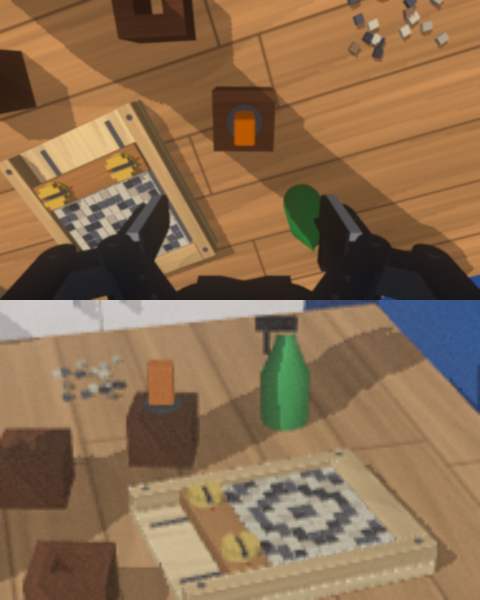

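The key is upright in its stand: top at 0.1404 m (the same as at the start), collar within 1 mm of the stand centre. The slab is home and both slots lie along the batten.

```bash
python3 -c "
from workcell import bot
print(bot.job_done())"
```

```text
the job is handed in; nothing more can be done
None
```

The job is done and handed in at about 24 s of the 72 s allowed; the hand-in reports no verdict.

I pushed the batten until it stopped, turned both screws clockwise to their stops with the key, and stood the key back in its stand.

| Last check | Result |
|---|---|
| Batten | at about 45 mm, measured after the push, and not moved on purpose since |
| Slab | no gap seen at the far rail in the wrist and side pictures; not measured separately |
| Screw slots | measured at 92° (left) and 93° (right), against about 96° for the batten's direction, so about 3–4° past the red marks, which is the stop at 1.62 rad |
| Key | collar within about 1 mm of the stand centre, top at 0.140 m as at the start, upright |
| Gripper | open and about 0.2 m above the key, touching nothing |
| Tub, tape roll, spray bottle | the planned moves stayed clear of all three; I did not re-measure their positions |

- **Push force:** at the end of the push the wrist force briefly read about 50 N in total, with about 41 N along the push. The contact was meant to be the fingers only, and the tool tilted about 3.5° under it.
- **Blade on the slot floor:** going into the right screw, the blade pressed on the slot floor with about 20 N, so I backed it off before turning.

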